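Set and start the attempt timer at the breaking-demonstration table

ROBOT

A 6-joint arm with a two-finger parallel gripper is mounted at the origin on the work surface. World frame = base frame: x ahead of the robot, y to its left, z up, the work surface at z = 0. Lengths are in mm, angles in rad, forces in N, time in s.
With the tool pointing down it reaches from about 350 to 775 mm from the base axis. Payload 7.3 kg.
Tool frame: the origin (TCP) lies midway between the tips of the shut fingers; the grasp point (between the pads) lies 19 mm behind it (bot.hold_point_z is the distance from the TCP to the grasp point, in mm); z points along the fingers, y is the direction in which the jaws open and shut (so a half turn about z gives the same grasp; the last joint's range is limited). The gripper opens to 92 mm and grips with 3 to 60 N. Pads are 19 mm wide; open, the fingers measure 130 mm over their backs; the gripper's body (75 mm by 190 mm) begins 47 mm behind the grasp point.
Start: joints at [-1.466, 0.342, 1.524, -0, 1.275, -0.146], TCP at [130.316, -508.589, 226.741] pointing down, gripper open.
Joint ranges: [-2.53, 2.53], [-0.77, 2.02], [0.04, 2.7], [-1, 4.14], [0.28, 2.66], [-3.11, 3.11]. Speed limits (rad/s): [2.57, 2.57, 3.14, 3.14, 3.14, 3.14].

INTERFACE

Orientations are given as [roll, pitch, yaw] about the fixed x, y, z axes, in that order (R = Rz(yaw) Ry(pitch) Rx(roll)).
In Python, from plant import bot gives the robot as it stands.
- The arm moves only by the tool servo_tool, never from a script. Its argument "series" is a list of rows, each a list of 5 numbers: the opening, from 0 (shut) to 1 (fully open), then the shift along the tool's x, y, z each as a share of 50 mm, from -1 to 1, then the turn about the tool's z as a share of 90 degrees, from -1 to 1. In form: [[gripper, tx, ty, tz, spin], ...]. A call has 1 to 20 rows; each row shifts and turns the commanded pose from where the row before left it, along the tool's axes as they then stand; what a row does not reach is not made up. A row lasts 1/8 s, in which the tool goes at most 62.5 mm and 10.7 degrees, less where a joint would pass 70% of its speed; a pose out of reach is approached as far as the arm can. A call with a number of a shift or a turn outside -1 to 1 is refused whole. A call with a gripper value outside its range is refused whole. The fingers move at their own pace and stop on an object; the grip force is fixed at half the most. Time passes only in rows, so rows that do not move let the fingers close. It gives the time, the measured TCP pose, the force and the opening at its end, in the units of the state.
- bot.get_obs(): the state, without advancing time (a new reading comes with each control period).
- bot.capture(name): name is "scene" or "side" or "wrist"; returns the picture (384x512x3 uint8, red, green, blue); there is no depth.
- bot.camera_model(name): a dict with "mtx" (3x3 intrinsics, pixels), "world_from_camera" (4x4, takes a point from camera to world coordinates). Camera axes: x right, y up, looking along -z (the intrinsics and any distortion apply to the point x, -y, -z); pixel columns grow to the right and rows downward; lengths in mm; the calibration is good to about 2 mm. A picture is of the moment at which its call begins: read the wrist's pose just before it. camera_model takes no time and is no camera call; for the wrist camera it gives the pose at the moment of the call.
- bot.close_job(): hands the job in, once; it reports no verdict.
Trained networks look in the newest picture that a camera, given by its name, has taken for a name from the list of things; names that differ only in an ending like _2 or _b are one class to them, and where a whole thing is asked for, a point or a joint stands for the part that bears it (a point fixed in the world has none). Each returns a list of dicts, best first, with "p" (0 to 1); they miss things now and then, are a little off and sometimes report something else, mostly with a low value. They report only what shows in the picture. A call takes as long as a camera call. They do not tell look-alikes from the thing itself.
- bot.outline_of(camera, label): "mask" (384x512 bool, what is visible of it).
- bot.pinpoint(camera, label): "point" ([x, y, z] in mm, in the coordinates of the camera as it stood for that picture, good to about 4 mm: a listed point, or the origin of a listed thing).
The state is a dict: "time": time; "joint_positions": joint angles; "dq": joint speeds; "tau": joint torques, N m; "tool_pos": TCP position; "tcp_rot": TCP orientation; "contact_force": force on the tool from outside, world axes, zero at the start; "moment": the same for the moment, N m; "grip_width": finger opening in mm.
Only numpy, scipy, OpenCV 4.12 (cv2) and the standard library are available. Lean on these libraries where they do the work, as an engineer would, in place of code of your own. Each camera call takes 0.05 s, during which the arm holds its last target.

TASK

Get the attempt timer ready for the next board-and-coconut breaking demonstration: turn the dial on the dial box until it clicks into the position marked with the triangle, then, with the dial left there, press the round key of the keypad all the way down, hold it down for about one second, and let go. Do not press the square keys, do not press the round key before the dial is set, and leave the coconuts, tape roll, stopwatch, boards and bottle where they are.

Things in the scene. Friction and masses are not known exactly. Their poses are not given: they have to be found in the camera images.
- dial_box: Grey box with an aluminium top, fixed to the table, 170 (x) x 160 (y) x 60 mm high, the dial in the middle of its top. Origin: centre of its underside; z up. Place and yaw vary; it stands left or right of the keypad. Seven flat dark marks ring the dial at 48 mm radius, 30 degrees apart, from the box's own +y (position 0) round by its +x (position 3) to its -y (position 6).
- triangle_mark (a point): Centre of the triangle mark on the dial box's top (position 4 of 0 to 6; the other six marks are plain ticks). The triangle is flat, 18 mm long and wide, 50 mm from the dial's axis, its point towards the dial. The dial is set when its pointer points here.
- dial_grip (a point): Point on the dial's upright axis, 26 mm above the underside of the dial (88 mm above the table). The black dial: a disc 54 mm across, 8 mm thick, with an upright grip bar across its middle, 14 mm thick, 46 mm long, its top 12 mm above this point, the disc's top 18 mm below it. This frame turns with the dial: +y along the bar to the pointer end, x across the bar, z up.
- dial_pointer (a point): Tip of the dial's pointer: a small nose, 8 mm wide and 7 mm high, that sticks out of the disc's rim at one end of the bar, to 36 mm from the axis. A white line runs along it and along that half of the bar's top.
- dial (a joint): Angle of the dial in rad, 0 at position 0, growing clockwise seen from above; the pointer's angle from the box's +x, counter-clockwise, is pi/2 minus it. Detents every pi/6: 0, 0.524, 1.047, 1.571, 2.094 (triangle), 2.618, 3.142; stops at both ends. Starts at position 0, 1 or 2 (rarely poised between two). Resists with up to about 0.07 N m between positions; let go, it snaps into the nearest one.
- keypad: Grey box fixed to the table, 130 (x) x 190 (y) x 44 mm high, with three white membrane keys in a row along its y, 56 mm apart, and a flat dark strip on its far (+x) side. Origin: centre of its underside; z up. Its place and yaw vary.
- round_key_top (a point): Centre of the top face of the round key, a disc of 28 mm diameter standing 3 mm proud of the keypad top (47 mm above the table) at the +y end of the row, 24 mm to the -x side and 56 mm to the +y side of the keypad's centre. Frame: as the keypad's.
- round_key (a joint): Travel of the round key in m, 0 up to 0.002 fully down, along straight down. Sprung: it starts to move at 3 N and is fully down at 6 N; it counts as pressed beyond 0.0012 (about 5 N). It comes up by itself.
- square_key_a_top (a point): Centre of the top face of the middle key, a 26 mm square, same height and springing as the round key.
- square_key_a (a joint): Travel of the middle square key in m, as for the round key.
- square_key_b_top (a point): Centre of the top face of the end (-y) square key, 26 mm.
- square_key_b (a joint): Travel of the end square key in m, as for the round key.
- coconut_a_center (a point): Centre of a brown coconut, about 110 mm across, resting loose on a plastic ring 30 mm high; its top is about 131 mm above the table. Beyond the boxes, left. Leave alone.
- coconut_b_center (a point): A second such coconut on a ring, beyond the boxes, middle. Leave alone.
- coconut_c_center (a point): A third such coconut on a ring, beyond the boxes, right. Leave alone.
- tape_roll_center (a point): Centre of a loose paper-coloured roll of tape, 54 mm across, 24 mm high, lying between the two boxes. Leave alone.
- stopwatch_center (a point): Centre of a loose black stopwatch, 48 mm across, 13 mm thick, lying between the two boxes. Leave alone.
- boards_center (a point): Centre of a loose stack of three wooden boards, 203 (x) x 143 (y) x 53 mm high, at the left. Leave alone.
- bottle_center (a point): Centre (half-way up) of a loose clear bottle, 66 mm across, 190 mm high, at the right. Leave alone.
Things that resemble listed ones, but are neither listed nor needed, are in the scene too. What is shaped like the keypad but pink is not meant. Leave any red look-alike of the dial_box alone.

How it is judged (in metres and radians):
On the way, in this order (a step that is already met when the one before it is completed fails the run):
1. the dial is turned to the triangle position (value of joint dial between 1.974 and 2.214 rad), for 0.3 s.
2. the round key is pressed down and held (all of step 1 and value of joint round_key above 0.0012 m), for 0.6 s.
At the end, for the whole second after the job is handed in: The dial rests in the triangle position (joint within 0.12 rad of 2.094), after the round key was held down (beyond 1.2 mm) for at least 0.6 s, and all three keys are up again (less than 0.6 mm down) (all of step 1 and value of joint each of round_key, square_key_a, square_key_b below 0.0006 m); the robot touches nothing.
It fails at once if the round key is pressed while the dial is not at the triangle (value of joint round_key above 0.0012 m and (value of joint dial below 1.974 rad or value of joint dial above 2.214 rad)).
It fails at once if a square key is pressed (value of joint any of square_key_a, square_key_b above 0.0012 m).
It fails at once if a bystander is pushed more than 30 mm from its place (distance of any of coconut_a_center, coconut_b_center, coconut_c_center, tape_roll_center, stopwatch_center, boards_center, bottle_center from where it was at the start of the episode above 0.03 m).
It also fails if it takes over 64 s, if anything falls off the work surface, if the arm or the gripper's body presses on something with over 40 N, if the wrist force passes 120 N, or if a joint passes its speed limit or range.

## Working session

There is one attempt and no reset: what is moved stays moved. The work goes in short steps, Python scripts to look and compute and a tool call to move; the robot and the scene stay as the last step left them, time stands still between calls to the robot, and variables do not carry over. Pictures are saved under pics/ and viewed, and the job is handed in when it is done.

Besides the shell and the picture viewer there is one more tool, called after ">>>" as name([rows], argument=value, ...), one row to a line, values as JSON. servo_tool: Moves the arm, as the interface text tells. Shift numbers are shares of 50 mm and turn numbers shares of 90 degrees, none past 1 either way. Its arguments: {"type":"object","properties":{"series":{"type":"array"}},"required":["series"]}

```bash
ls; mkdir -p pics
python3 - <<'E'
from plant import bot
import cv2
o=bot.get_obs(); print(o)
for c in ("scene","side","wrist"):
    im=bot.capture(c); cv2.imwrite(f"pics/{c}0.png",im[:,:,::-1])
    print(c,bot.camera_model(c))
E
```

```text
pics
{'time': 0.0, 'joint_positions': array([-1.46598713e+00,  3.42728189e-01,  1.52500924e+00, -8.62126058e-06,
        1.27538092e+00, -1.45999526e-01]), 'dq': array([-0.00025299, -0.00159928,  0.00059462, -0.00022762,  0.00045557,
        0.00019864]), 'tau': array([ 8.57276555e-04, -4.31233120e+01, -2.44215077e+01,  7.19149341e-02,
        5.59598836e-02, -1.29457976e-04]), 'tool_pos': array([ 130.27549224, -508.16810029,  226.04483378]), 'tcp_rot': array([-3.14008199e+00, -2.13804043e-04,  2.50811080e-01]), 'contact_force': array([ 0.28422902,  0.44027963, -0.54958154]), 'moment': array([ 0.03180873, -0.0130093 , -0.01568931]), 'grip_width': 91.52595687030525}
scene {'mtx': array([[438.89190935,   0.        , 265.35730705],
       [  0.        , 438.89190935, 193.65690853],
       [  0.        ,   0.        ,   1.        ]]), 'world_from_camera': array([[ 2.57794487e-01, -8.18025968e-01,  5.14174599e-01,
         1.19967164e+03],
       [ 9.66196170e-01,  2.16805591e-01, -1.39500169e-01,
        -1.95687085e+02],
       [ 2.63883293e-03,  5.32755903e-01,  8.46264843e-01,
       
[... 468 characters left out ...]
    [ 3.25565263e-03,  7.33898082e-01,  6.79251799e-01,
         8.06796341e+02],
       [ 0.00000000e+00,  0.00000000e+00,  0.00000000e+00,
         1.00000000e+00]])}
wrist {'mtx': array([[340.9693794 ,   0.        , 253.47451467],
       [  0.        , 340.9693794 , 192.13600601],
       [  0.        ,   0.        ,   1.        ]]), 'world_from_camera': array([[ 2.48409664e-01,  9.38143565e-01,  2.41203835e-01,
         1.95625684e+02],
       [-9.68654870e-01,  2.40743729e-01,  6.12388745e-02,
        -4.91595160e+02],
       [-6.17454632e-04, -2.48855598e-01,  9.68540402e-01,
         3.83730916e+02],
       [ 0.00000000e+00,  0.00000000e+00,  0.00000000e+00,
         1.00000000e+00]])}
```

View pics/scene0.png

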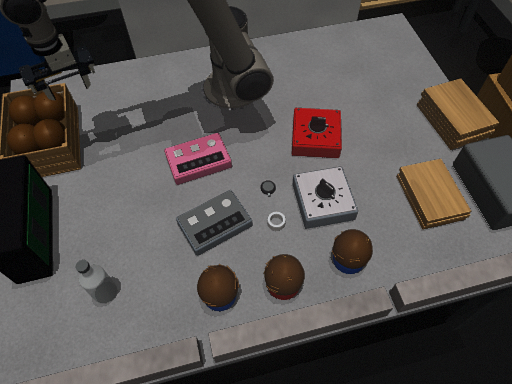

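View pics/side0.png

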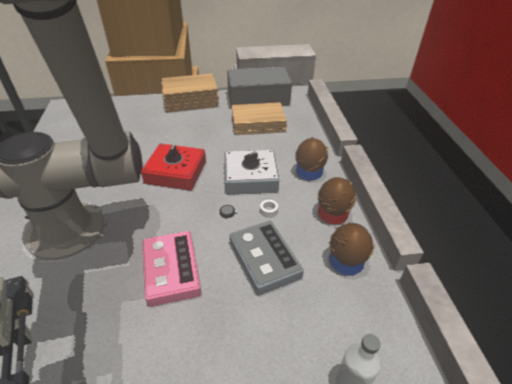

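View pics/wrist0.png

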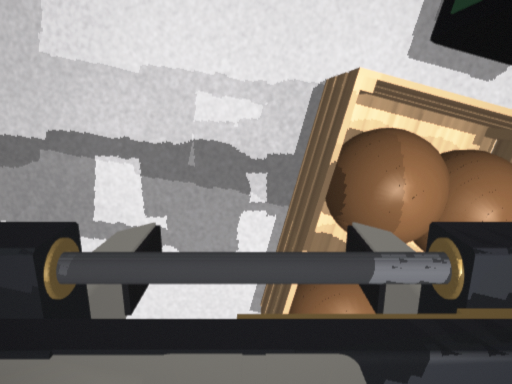

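The scene picture shows the grey dial box at about (325,195) and its red look-alike at (318,132). The grey keypad is at (215,222), round key near (227,202), and the pink look-alike is at (198,158). The grey ones with the aluminium top fit the description. I'll enlarge crops to confirm and run the networks.

```bash
cat > h.py <<'E'
import numpy as np, cv2
def w(M,p):
    T=np.array(M["world_from_camera"]); return T[:3,:3]@np.array(p)+T[:3,3]
def proj(M,P):
    T=np.linalg.inv(M["world_from_camera"]); q=T[:3,:3]@np.array(P,float)+T[:3,3]
    u=M["mtx"]@np.array([q[0],-q[1],-q[2]]); return u[:2]/u[2]
def ray(M,uv,z):
    d=np.linalg.inv(M["mtx"])@np.array([uv[0],uv[1],1.]); d=np.array([d[0],-d[1],-d[2]])
    T=np.array(M["world_from_camera"]); d=T[:3,:3]@d; o=T[:3,3]
    return o+d*(z-o[2])/d[2]
E
python3 - <<'E'
from plant import bot
from h import *
ims={}
for c in ("scene","side"):
    ims[c]=bot.capture(c); M=bot.camera_model(c)
    for l in ("dial_box","triangle_mark","dial_grip","dial_pointer","keypad","round_key_top","square_key_a_top"):
        for r in bot.pinpoint(c,l)[:3]:
            P=w(M,r["point"]); print(c,l,round(r["p"],2),P.round(0),proj(M,P).round(0))
a=cv2.resize(ims["scene"][155:260,170:370],None,fx=4,fy=4,interpolation=cv2.INTER_CUBIC)
b=cv2.resize(ims["side"][135:300,205:315],None,fx=3.6,fy=3.6,interpolation=cv2.INTER_CUBIC)
cv2.imwrite("pics/cs.png",a[:,:,::-1]);cv2.imwrite("pics/cd.png",b[:,:,::-1]);print(bot.get_obs()["time"])
E
```

```text
scene dial_box 0.79 [561. 163.  -3.] [322. 202.]
scene dial_box 0.62 [313. 221.  -3.] [315. 139.]
scene dial_box 0.36 [561. 164.  91.] [326. 185.]
scene triangle_mark 0.96 [341. 183.  61.] [309. 135.]
scene triangle_mark 0.9 [606. 136.  58.] [321. 206.]
scene triangle_mark 0.15 [ 689. -516.   94.] [ 93. 281.]
scene dial_grip 0.78 [312. 222.  88.] [318. 120.]
scene dial_grip 0.63 [562. 164.  87.] [326. 186.]
scene dial_pointer 0.75 [595. 181.  63.] [334. 199.]
scene dial_pointer 0.75 [765. 170.  69.] [352. 249.]
scene dial_pointer 0.64 [ 689. -512.   91.] [ 95. 281.]
scene keypad 0.68 [ 557. -180.    6.] [214. 224.]
scene keypad 0.68 [ 311. -186.    3.] [198. 162.]
scene keypad 0.56 [ 531. -188.   48.] [208. 211.]
scene round_key_top 0.6 [ 280. -128.   49.] [212. 142.]
scene round_key_top 0.43 [ 517. -131.   46.] [226. 203.]
scene square_key_a_top 0.44 [ 535. -187.   46.] [209. 212.]
scene square_key_a_top 0.41 [ 287. -185.   49.] [195. 147.]
side dial_box 0.83 [560. 164.   4.] [251. 178.]
side dial_box 0.58 [310. 223.   1.] [176. 173.]
side dial_box 0.34 [ 530. -183.   46.] [255. 252.]
side triangle_mark 0.87 [603. 138.  58.] [265. 169.]
side triangle_mark 0.71 [339. 185.  64.] [182. 165.]
side dial_grip 0.7 [307. 225.  87.] [171. 152.]
side dial_grip 0.61 [561. 165.  93.] [251. 156.]
side dial_grip 0.52 [ 770. -208.   74.] [350. 244.]
side dial_pointer 0.54 [594. 179.  68.] [260. 159.]
side dial_pointer 0.53 [327. 257.  68.] [178. 151.]
side keypad 0.95 [ 304. -182.    5.] [169. 270.]
side keypad 0.61 [ 557. -179.    4.] [265. 260.]
side round_key_top 0.66 [ 277. -130.   54.] [157. 244.]
side round_key_top 0.63 [ 515. -126.   48.] [247. 236.]
side square_key_a_top 0.58 [ 529. -183.   50.] [255. 252.]
side square_key_a_top 0.52 [ 282. -184.   47.] [158. 262.]
0.95
```

View pics/cs.png

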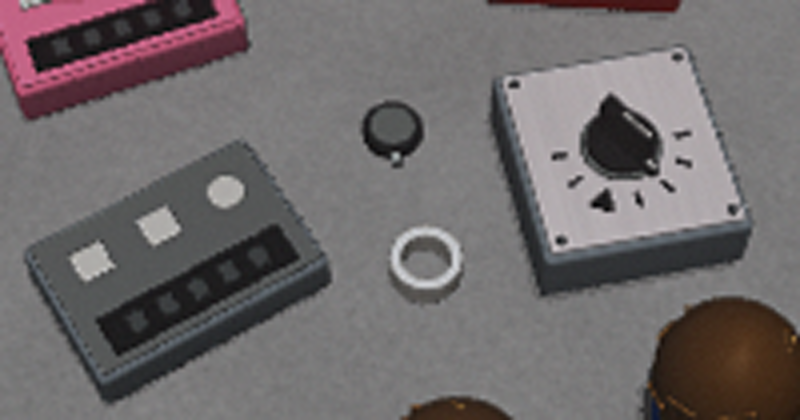

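View pics/cd.png

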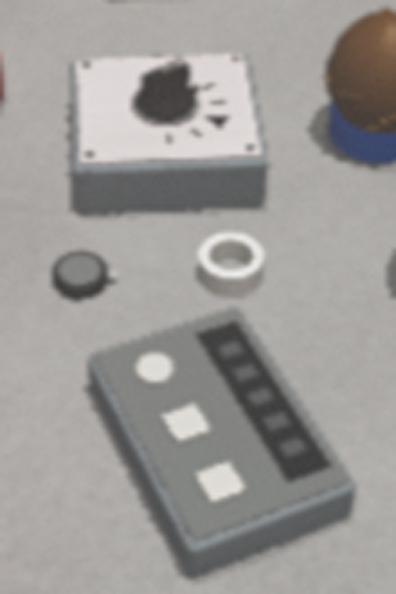

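The crops confirm it: aluminium-topped box with the triangle at scene (321,206), pointer at (334,199), and grey keypad with the round key at (226,203). Both cameras agree to within about 4 mm. The dial axis is about (561,164). The pointer is at about +26..28° in world and the triangle at about -32°, so the dial is at position 2. Next I'll move above it.

>>> servo_tool([
  [0.45,0.72,-0.39,0,0],
  [0.45,0.72,-0.39,0,0],
  [0.45,0.72,-0.39,0,0],
  [0.45,0.72,-0.39,0,0],
  [0.45,0.72,-0.39,0,0],
  [0.45,0.72,-0.39,0,0],
  [0.45,0.72,-0.39,0,0],
  [0.45,0.72,-0.39,0,0],
  [0.45,0.72,-0.39,0,0],
  [0.45,0.72,-0.39,0,0],
  [0.45,0.72,-0.39,0,0],
  [0.45,0.42,-0.73,0,0],
  [0.45,0.42,-0.73,0,0],
  [0.45,0.42,-0.73,0,0],
  [0.45,0.42,-0.73,0,0],
  [0.45,0.42,-0.73,0,0],
  [0.45,0.42,-0.73,0,0],
  [0.45,0.42,-0.73,0,0],
  [0.45,0.42,-0.73,0,0],
  [0.45,0.42,-0.73,0,0],
])

```text
time: 3.45
tool_pos: [562.5, 164.0, 226.7]
tcp_rot: [3.141, -0.0, 0.251]
contact_force: [-0.4, -0.3, -0.1]
grip_width: 41.3
```

Run:
```python
from plant import bot
from h import *
ims={}
for c in ("wrist","scene"):
    M=bot.camera_model(c); im=bot.capture(c);cv2.imwrite(f"pics/{c}1.png",im[:,:,::-1])
    for l in ("dial_box","triangle_mark","dial_grip","dial_pointer"):
        for r in bot.pinpoint(c,l)[:2]:
            P=w(M,r["point"]); print(c,l,round(r["p"],2),P.round(1),proj(M,P).round(0))
```

```text
wrist dial_box 0.75 [562.3 164.8   0. ] [253. 166.]
wrist triangle_mark 0.76 [602.7 138.8  59.4] [290. 142.]
wrist dial_grip 0.83 [562.9 167.4  86.2] [250. 181.]
wrist dial_pointer 0.81 [596.6 179.   61.7] [247. 138.]
scene dial_box 0.82 [312.5 219.2  -6.1] [314. 139.]
scene dial_box 0.56 [560.6 163.9  -3.1] [323. 202.]
scene triangle_mark 0.77 [342.3 185.3  62. ] [309. 135.]
scene triangle_mark 0.73 [608.9 138.   59.8] [322. 206.]
scene dial_grip 0.7 [311.1 222.5  90.2] [318. 120.]
scene dial_grip 0.56 [560.4 164.   89. ] [326. 186.]
scene dial_pointer 0.74 [326.3 259.2  62.4] [329. 127.]
scene dial_pointer 0.59 [594.  179.3  65.8] [334. 198.]
```

View pics/wrist1.png

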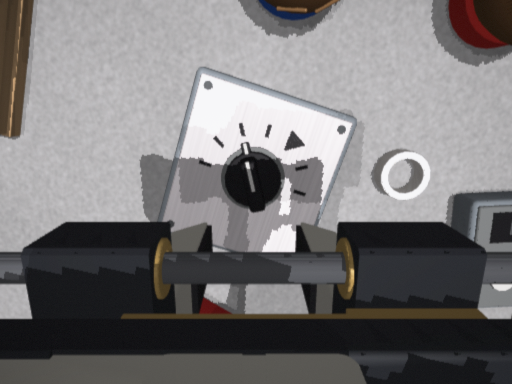

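The wrist picture shows the dial disc at about (252,179), the pointer at (245,147), the triangle at (293,141), and the screws at (208,86), (341,129) and (170,225). I'll compute precise positions from these pixels.

Run:
```python
from plant import bot
from h import *
M=bot.camera_model("wrist")
for n,uv,z in (("disc",(252,179),68),("nose",(245.5,146),66),("bar far end",(259,209),100),("tri",(293,141),60),("s1",(208,86),60),("s2",(341,129),60),("tick0",(205,163),60),("tick6",(300,193),60)):
    print(n,ray(M,uv,z).round(1))
im=cv2.imread("pics/wrist1.png");cv2.imwrite("pics/cw1.png",cv2.resize(im[60:250,150:370],None,fx=3,fy=3,interpolation=cv2.INTER_CUBIC))
```

```text
disc [561.  162.7  68. ]
nose [589.5 176.2  66. ]
bar far end [543.3 151.8 100. ]
tri [604.5 133.7  60. ]
s1 [633.2 222.3  60. ]
s2 [626.4  93.2  60. ]
tick0 [563.4 209.9  60. ]
tick6 [557.3 113.1  60. ]
```

View pics/cw1.png

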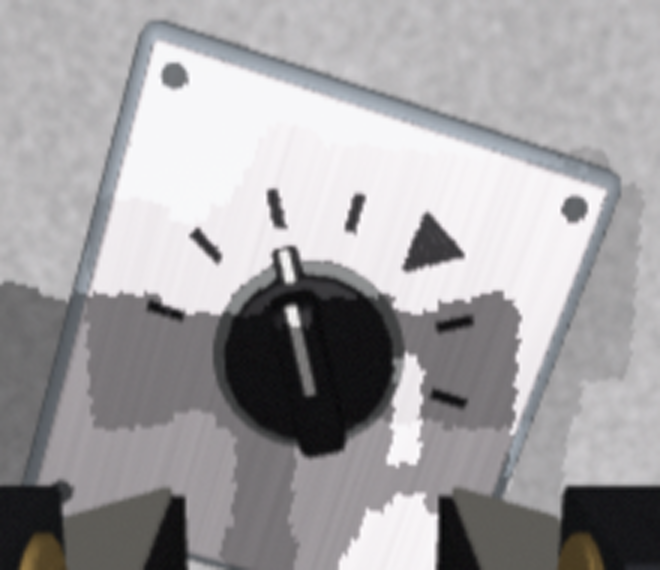

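Pointer is on tick 2, box yaw is about -3°, the bar at about +27°, and the axis at (561,163.5). I'll align yaw and descend to TCP z≈76, where the disc top is at 70.

>>> servo_tool([
  [0.45,-0.03,0,0,-0.07],
  [0.45,0,0,0.5,-0.07],
  [0.45,0,0,0.7,0],
  [0.45,0,0,0.7,0],
  [0.45,0,0,0.7,0],
  [0.45,0,0,0.4,0],
  [0.45,0,0,0,0],
])

```text
time: 4.82
tool_pos: [559.8, 161.5, 75.4]
tcp_rot: [-3.141, 0.003, 0.47]
contact_force: [0.0, -0.7, 0.6]
grip_width: 41.4
```

Run:
```python
from plant import bot
from h import *
print(bot.get_obs()["tool_pos"],bot.get_obs()["tcp_rot"])
im=bot.capture("wrist");cv2.imwrite("pics/w2.png",im[:,:,::-1])
im=bot.capture("side");cv2.imwrite("pics/s2.png",cv2.resize(im[90:220,190:330,::-1],None,fx=4,fy=4,interpolation=cv2.INTER_CUBIC))
```

```text
[559.81813725 161.52499085  75.35705309] [-3.14060481  0.00324493  0.46987795]
```

View pics/w2.png

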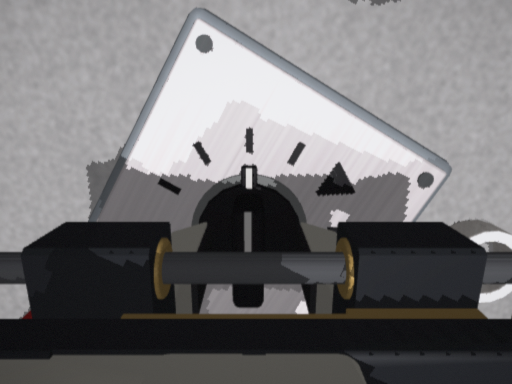

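View pics/s2.png

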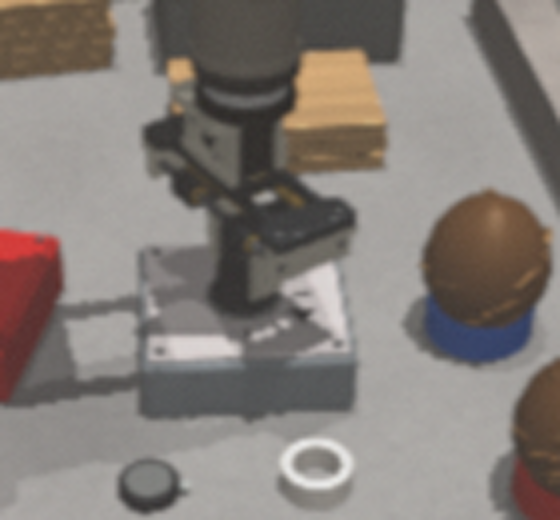

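The wrist view shows the bar along the image vertical at column ~248 and the pads centred at ~254, so about 2 mm off. I'll correct that and close.

>>> servo_tool([
  [0.45,0.04,-0.035,0,0],
  [0.1,0,0,0,0],
  [0.0,0,0,0,0],
  [0.0,0,0,0,0],
  [0.0,0,0,0,0],
  [0.0,0,0,0,0],
])

```text
time: 5.68
tool_pos: [561.6, 165.1, 76.9]
tcp_rot: [-3.141, -0.0, 0.471]
contact_force: [-1.5, 3.0, 3.0]
grip_width: 13.8
```

>>> servo_tool([
  [0,0,0,0,0.0835],
  [0,0,0,0,0.0835],
  [0,0,0,0,0.0835],
  [0,0,0,0,0.0835],
  [0,0,0,0,0.0835],
  [0,0,0,0,0.0835],
  [0,0,0,0,0.0835],
  [0,0,0,0,0.0835],
  [0,0,0,0,0],
  [0,0,0,0,0],
])

```text
time: 6.92
tool_pos: [561.5, 163.4, 76.8]
tcp_rot: [3.139, -0.0, -0.577]
contact_force: [-2.7, -4.1, 4.6]
grip_width: 13.5
```

Run:
```python
from plant import bot
from h import *
print(bot.get_obs())
im=bot.capture("wrist");cv2.imwrite("pics/w3.png",im[:,:,::-1])
```

```text
{'time': 6.925, 'joint_positions': array([ 0.15317873,  0.60214463,  1.54264444, -0.00235912,  0.99810885,
        2.30257412]), 'dq': array([-6.07621041e-04, -1.15490333e-03, -4.17732443e-05, -1.58878050e-03,
       -1.01970068e-03, -1.51359321e-03]), 'tau': array([ 2.30359018e+00, -5.01121795e+01, -2.12564367e+01,  1.08861409e+00,
       -1.15955383e+00,  6.75531453e-03]), 'tool_pos': array([561.46877528, 163.35114139,  76.82423319]), 'tcp_rot': array([ 3.13924576e+00, -3.51678468e-04, -5.77318966e-01]), 'contact_force': array([-2.68112125, -4.09655726,  4.62364937]), 'moment': array([-0.71771834,  0.49205632, -0.0186007 ]), 'grip_width': 13.472385966666625}
```

View pics/w3.png

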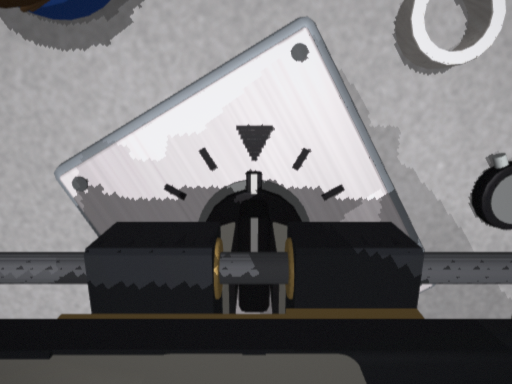

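The pointer (254,180) points straight at the triangle (254,142). Now release and rise.

>>> servo_tool([
  [0.45,0,0,0,0],
  [0.45,0,0,0,0],
  [0.45,0,0,0,0],
  [0.45,0,0,0,0],
  [0.45,0,0,-0.6,0],
  [0.45,0,0,-0.8,0],
  [0.45,0,0,-0.8,0],
  [0.45,0,0,-0.8,0],
  [0.45,0,0,0,0],
])

```text
time: 8.1
tool_pos: [563.5, 165.0, 230.4]
tcp_rot: [-3.137, -0.006, -0.578]
contact_force: [0.8, -0.1, -1.0]
grip_width: 41.5
```

Run:
```python
from plant import bot
from h import *
M=bot.camera_model("wrist")
im=bot.capture("wrist");cv2.imwrite("pics/w4.png",im[:,:,::-1])
for l in ("triangle_mark","dial_grip","dial_pointer"):
        for r in bot.pinpoint("wrist",l)[:2]:
            P=w(M,r["point"]); print(l,round(r["p"],2),P.round(1),proj(M,P).round(0))
for c in ("scene","side"):
    M=bot.camera_model(c); bot.capture(c)
    for l in ("keypad","round_key_top","square_key_a_top"):
        for r in bot.pinpoint(c,l)[:3]:
            P=w(M,r["point"]); print(c,l,round(r["p"],2),P.round(1),proj(M,P).round(0))
```

```text
triangle_mark 0.81 [604.2 138.   60.4] [255. 125.]
dial_grip 0.61 [559.5 162.1  87.9] [260. 184.]
dial_pointer 0.76 [589.8 146.2  65.5] [256. 144.]
scene keypad 0.91 [ 312.1 -186.3    3.6] [198. 162.]
scene keypad 0.79 [ 555.7 -182.     1.4] [214. 225.]
scene round_key_top 0.58 [ 518.7 -132.4   48. ] [226. 203.]
scene round_key_top 0.51 [ 279.  -131.4   50.3] [211. 142.]
scene round_key_top 0.37 [764.9 169.   66.9] [352. 250.]
scene square_key_a_top 0.54 [ 284.9 -185.1   46.9] [195. 147.]
scene square_key_a_top 0.48 [ 530.8 -185.    44.9] [210. 211.]
side keypad 0.94 [ 557.  -175.1    6.4] [265. 258.]
side keypad 0.68 [ 306.1 -182.5    3.6] [170. 271.]
side keypad 0.47 [ 767.1 -206.1   73.5] [349. 244.]
side round_key_top 0.57 [ 514.6 -128.5   49. ] [247. 236.]
side round_key_top 0.42 [ 274.8 -127.9   51.1] [156. 244.]
side round_key_top 0.24 [633.  497.9  31.8] [258. 117.]
side square_key_a_top 0.55 [ 530.1 -185.6   50. ] [256. 252.]
side square_key_a_top 0.46 [ 284.3 -183.3   47.4] [159. 262.]
```

View pics/w4.png

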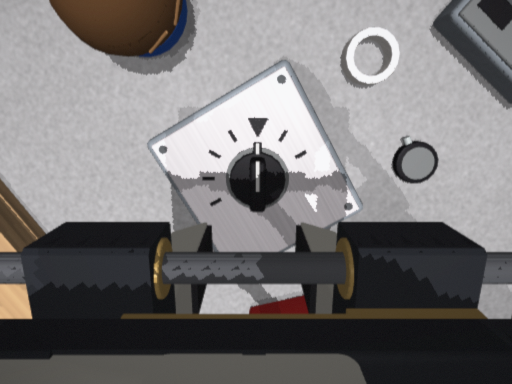

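The dial rested at the triangle after release: triangle (258,127), pointer (257,148), and a pinpointed bearing of about -28 to -32°. Next I'll shut the gripper and hover over the round key near (516.5,-130).

>>> servo_tool([
  [0,0.3,0.68,0,0],
  [0,0.3,0.68,0,0],
  [0,0.3,0.68,0,0],
  [0,0.3,0.68,0,0],
  [0,0.3,0.68,0,0],
  [0,0.3,0.68,0,0],
  [0,0.3,0.68,0,0],
  [0,0.3,0.68,0,0],
  [0,0,0,0,0],
  [0,0,0,0,0],
])

```text
time: 9.95
tool_pos: [513.5, -128.2, 226.7]
tcp_rot: [-3.141, 0.0, -0.579]
contact_force: [0.2, 0.8, 0.4]
grip_width: 0.5
```

Run:
```python
from plant import bot
from h import *
o=bot.get_obs();print(o["tool_pos"],o["tcp_rot"],o["contact_force"])
M=bot.camera_model("wrist")
im=bot.capture("wrist");cv2.imwrite("pics/w5.png",im[:,:,::-1])
for l in ("round_key_top","square_key_a_top","keypad"):
        for r in bot.pinpoint("wrist",l)[:2]:
            P=w(M,r["point"]); print(l,round(r["p"],2),P.round(1),proj(M,P).round(0))
```

```text
[ 513.53388347 -128.22900942  226.71675766] [-3.14127082e+00  1.71585187e-04 -5.78917405e-01] [0.15365841 0.79437551 0.39749602]
round_key_top 0.78 [ 516.3 -132.1   44.2] [256. 169.]
square_key_a_top 0.86 [ 283.8 -182.5   46.5] [406. 315.]
square_key_a_top 0.65 [ 532.5 -191.    45.8] [297. 122.]
keypad 0.89 [ 556.  -175.2    0.9] [269. 110.]
keypad 0.82 [ 311.4 -183.    -0.5] [380. 276.]
```

View pics/w5.png

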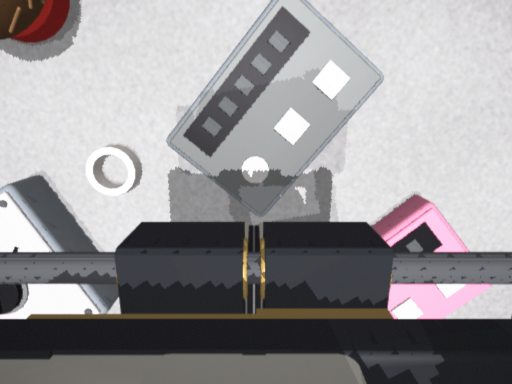

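The wrist view shows the round key at (256,169), middle square at (292,126) and end square at (331,79). All three cameras put the round key at about (516,-131). Descending to just above it.

>>> servo_tool([
  [0,0.075,0,0.4,0],
  [0,0,0,0.8,0],
  [0,0,0,0.8,0],
  [0,0,0,0.8,0],
  [0,0,0,0.4,0],
  [0,0,0,0.1,0],
  [0,0,0,0,0],
  [0,0,0,0,0],
])

```text
time: 11.15
tool_pos: [517.4, -130.8, 62.8]
tcp_rot: [-3.141, -0.002, -0.578]
contact_force: [0.1, -0.6, 0.2]
grip_width: 0.8
```

Run:
```python
from plant import bot
from h import *
o=bot.get_obs();print(o["tool_pos"],o["contact_force"])
im=bot.capture("side");cv2.imwrite("pics/s6.png",cv2.resize(im[170:300,190:330,::-1],None,fx=4,fy=4,interpolation=cv2.INTER_CUBIC))
im=bot.capture("wrist");cv2.imwrite("pics/w6.png",im[:,:,::-1])
```

```text
[ 517.41157039 -130.81659774   62.81365983] [ 0.12936316 -0.63457938  0.17874058]
```

View pics/s6.png

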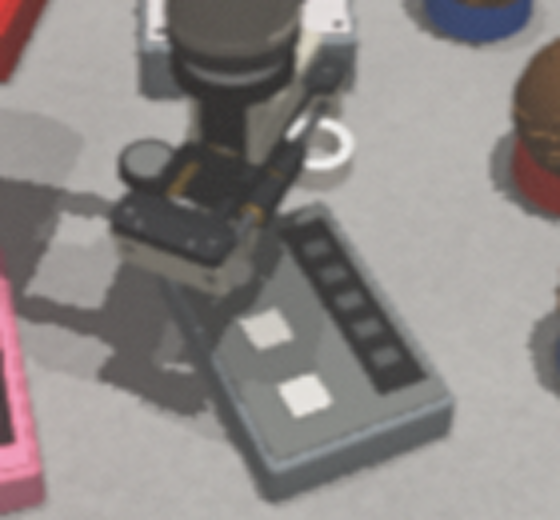

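View pics/w6.png

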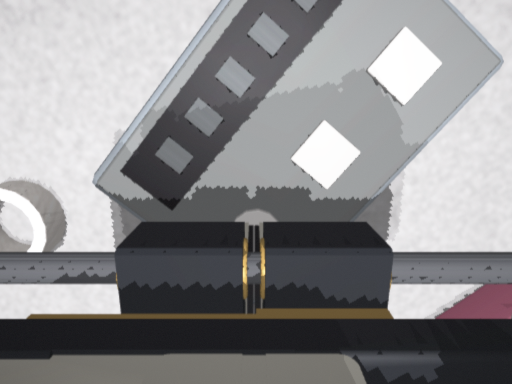

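The wrist picture shows the tool over the round key, whose far edge peeks out at (256,210). The square keys at (326,154) and (404,65) are clear of the fingers. I'll approach contact while watching the force.

>>> servo_tool([
  [0,0,0,0.15,0],
  [0,0,0,0.13,0],
  [0,0,0,0,0],
])

```text
time: 11.62
tool_pos: [516.5, -130.7, 47.3]
tcp_rot: [3.141, 0.001, -0.579]
contact_force: [-0.6, 1.0, 3.3]
grip_width: 0.3
```

>>> servo_tool([
  [0,0,0,0.04,0],
  [0,0,0,0.02,0],
])

```text
time: 11.88
tool_pos: [516.6, -130.7, 45.2]
tcp_rot: [3.141, -0.0, -0.579]
contact_force: [-3.8, 1.7, 13.1]
grip_width: 0.4
```

13 N is well beyond the 6 N needed for full travel. I'll hold for about 0.9 s more, then lift.

>>> servo_tool([
  [0,0,0,0,0],
  [0,0,0,0,0],
  [0,0,0,0,0],
  [0,0,0,0,0],
  [0,0,0,0,0],
  [0,0,0,0,0],
  [0,0,0,0,0],
])

```text
time: 12.75
tool_pos: [516.5, -130.7, 45.2]
tcp_rot: [3.141, -0.0, -0.579]
contact_force: [-2.3, 0.6, 7.4]
grip_width: 0.5
```

>>> servo_tool([
  [0,0,0,-0.2,0],
  [0,0,0,-0.6,0],
  [0,0,0,-0.8,0],
  [0,0,0,-0.8,0],
  [0,0,0,-0.8,0],
  [0,0,0,0,0],
  [0,0,0,0,0],
])

```text
time: 13.62
tool_pos: [516.2, -130.5, 204.1]
tcp_rot: [3.141, 0.001, -0.579]
contact_force: [0.2, -0.4, 0.2]
grip_width: 0.6
```

Run:
```python
from plant import bot
from h import *
o=bot.get_obs();print(o["time"],o["tool_pos"],o["contact_force"])
im=bot.capture("scene");cv2.imwrite("pics/sc7.png",cv2.resize(im[155:290,170:370,::-1],None,fx=4,fy=4,interpolation=cv2.INTER_CUBIC))
M=bot.camera_model("scene")
for l in ("triangle_mark","dial_pointer","dial_grip"):
        for r in bot.pinpoint("scene",l)[:2]:
            P=w(M,r["point"]); print(l,round(r["p"],2),P.round(1))
```

```text
13.625 [ 516.15239434 -130.48611685  204.14242241] [ 0.18176845 -0.36968425  0.18529321]
triangle_mark 0.82 [605.8 139.9  60.4]
triangle_mark 0.66 [340.1 182.8  60.6]
dial_pointer 0.71 [593.  144.6  61.8]
dial_pointer 0.62 [326.  257.9  66.2]
dial_grip 0.53 [311.2 222.1  89.1]
dial_grip 0.48 [563.2 162.7  86.3]
```

View pics/sc7.png

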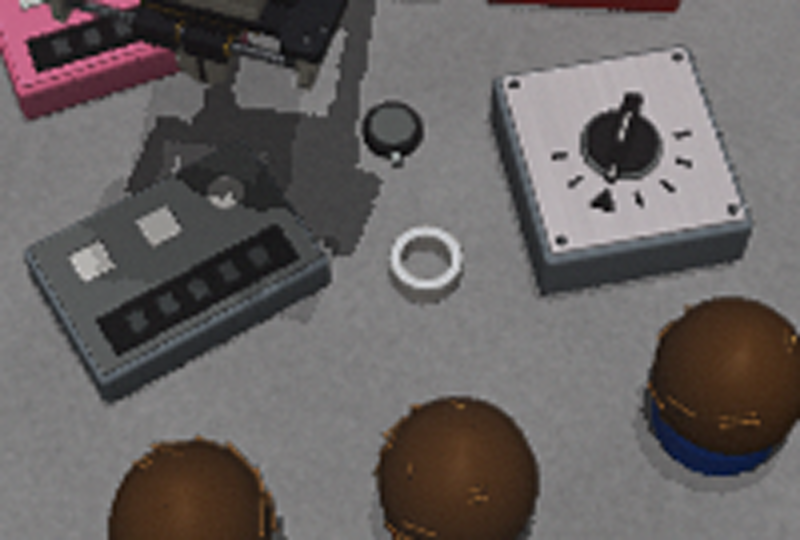

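The last scene picture shows the pointer still at the triangle and the tape roll, stopwatch and coconuts unmoved. The key is free and the arm is in the air with nothing touching, so I'm handing in.

```bash
python3 -c "
from plant import bot
print(bot.close_job())"
```

```text
the job is handed in; nothing more can be done
None
```

I turned the grey box's dial 60° clockwise from position 2 to the triangle and let it settle there. I then pressed the round key of the grey keypad, held it for about 0.9 s and let go. I handed the job in at about 13.7 s; no verdict is reported.

- **Dial:** after release, the wrist and scene pictures both show the pointer at the triangle. The networks' bearings of pointer and triangle agreed within about 4°.
- **Key press:** the force read 13 N at the start of the hold and 7.4 N at its end, above the 6 N for full travel. The fingertip height was 45.2 mm, against 45 mm for fully down. The key's own travel could not be read directly.
- **At hand-in:** the gripper was 204 mm above the table with no contact force. The fingers stayed clear of the square keys. The tape roll, stopwatch and the coconuts in view looked unmoved. The last picture did not cover the boards and bottle, but the arm did not go near them.

No check failed.

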